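# Make up a seasoning set and a tea set on two serving boards

## Task

Make up the two table sets from the row of things standing behind the boards. On the long board with three equal recesses stand the salt shaker in the middle recess and one spice jar in each of the two outer recesses (either way round); on the short board stand the honey jar in its large recess and the tealight in its small one. Each must end upright, seated flat in its recess and let go; tip nothing over, and leave the small cup and the timer where they stand, keeping the arm clear of the wall cabinets behind.

Things in the scene. Friction and masses are not known exactly. Their poses are not given: they have to be found in the camera images.
- long_board: Long wooden board, fixed, 90 (its x) x 250 (its y) x 14 mm thick, with three equal round recesses 60 mm across and 5 mm deep (recess floor 9 mm above the worktop), each with a black anti-slip pad on its floor. Origin: centre of its underside; recess centres at y = -78, 0 and +78 mm on its y axis (x = 0). Lies left or right, turned up to 0.15 rad.
- short_board: Short wooden board, fixed, 90 (its x) x 184 (its y) x 14 mm thick, with two round recesses 5 mm deep (floor 9 mm above the worktop, black anti-slip pads): a large one 78 mm across at y = -42 mm and a small one 54 mm across at y = +45 mm on its y axis (x = 0). Origin: centre of its underside. Lies left or right, turned up to 0.15 rad.
- salt_shaker: Salt shaker: clear round body with white salt, grey domed top with holes; 44 mm diameter, straight up to 66 mm, 90 mm high; uneven foot, it may lean 0.04 rad. Origin: centre of its underside; z up. Loose, upright, anywhere in the row just behind the boards, its neighbours' centres 90 mm or more away (similar jars in the far corner are no part of this).
- spice_jar_1: Spice jar: slim clear cylinder with a paper label and a dark brown screw cap, 41 mm diameter, 105 mm high, the tallest things in the row; same shape as the other spice jar. Origin: centre of its underside; z up. Loose, upright, anywhere in the row just behind the boards, its neighbours' centres 90 mm or more away (similar jars in the far corner are no part of this).
- spice_jar_2: Spice jar: as the other one, 41 mm diameter, 105 mm high, dark brown cap. Origin: centre of its underside; z up. Loose, upright, anywhere in the row just behind the boards, its neighbours' centres 90 mm or more away (similar jars in the far corner are no part of this).
- honey_jar: Honey jar: squat jar with amber contents and a red screw cap, 58 (x) x 62 mm (y), flat-sided, 86 mm high. Origin: centre of its underside; z up. Loose, upright, anywhere in the row just behind the boards, its neighbours' centres 90 mm or more away (similar jars in the far corner are no part of this).
- tealight: Tealight: low metal cup with a candle, 38 mm diameter, 17 mm high (metal rim 15 mm), 20 g. Origin: centre of its underside; z up. Loose, upright, anywhere in the row just behind the boards, its neighbours' centres 90 mm or more away (similar jars in the far corner are no part of this).
- small_cup: Small white striped cup with a handle, 63 mm across, 87 mm over the handle, 52 mm high; the handle points away from the robot (its -y axis). Bystander in the same row, loose: leave it standing. Origin: centre of its underside (of the extents with the handle).
- timer: Cream-coloured round kitchen timer with a bar grip on top, 67 mm across, 50 mm high. Bystander in the same row, loose: leave it standing. Origin: centre of its underside. (Wall cabinets hang behind the row from 0.47 m up, their knobs reaching forward to x = 0.59 m: swing sideways with the arm drawn in, not over the row.)
There are look-alikes about, which are no part of the job. Leave any pink or purple look-alike of the spice_jar_1 alone.

How it is judged:
By the outcome, as a careful person would: the job done as asked, in the order asked, and still so for the second after the job is handed in, with the robot touching nothing.
It also fails if it takes over 131 s, if anything falls off the work surface, if the arm or the gripper's body presses on something with over 40 N, if the wrist force passes 120 N, or if a joint passes its speed limit or range.

## Robot

A 6-joint arm with a two-finger parallel gripper is mounted at the origin on a cart in front of the work surface, level with it; the furniture and walls round the work are solid. World frame = base frame: x ahead of the robot, y to its left, z up, the work surface at z = 0. Lengths are in m, angles in rad, forces in N, time in s.
With the tool pointing down it reaches from about 0.35 to 0.85 m from the base axis. Payload 8.1 kg.
Tool frame: the origin (TCP) lies on the centre line of the jaws, within the pads' length; the fingertips stand 17 mm ahead of it and the grasp point (between the pads) lies 2 mm behind it; z points along the fingers, y is the line along which they close (so a half turn about z gives the same grasp; the last joint's range is limited). The gripper opens to 93 mm and grips with 3 to 60 N. Pads are 15 mm wide; open, the fingers measure 128 mm over their backs; the gripper's body (75 mm by 188 mm) begins 65 mm behind the grasp point.
Start: joints at [1.026, 0.13, 1.488, -0, 1.523, -0.085], TCP at [0.266, 0.538, 0.236] pointing down, gripper open.
Joint ranges: [-2.96, 2.96], [-0.89, 2.26], [0.02, 2.5], [-1.34, 4.48], [0, 2.73], [-2.66, 2.66]. Speed limits (rad/s): [2.39, 2.39, 2.79, 3.14, 3.14, 3.14].

## Interface

Orientations are given as a rotation vector (axis times angle).
In Python, from plant import robot, optics, close_job, models gives the robot as it stands.
- The arm moves only by the shell command python3 -m inch 'ROWS' [OPENING] [FORCE]. ROWS is a JSON object of lists of equal length, an entry for each row: "travel": the shift along the tool's x, y, z in m, a list of three; "spin": the turn about the tool's z in rad. In form: {"travel": [[x, y, z], ...], "spin": [spin, ...]}. A call has 1 to 10 rows; each row is the pose to reach, as a shift and turn from the pose commanded when the call began, along the tool's axes at that moment; what a row does not reach only later rows make up. A row lasts 1/12 s, in which the tool goes at most 41.7 mm and 7.16 degrees, less where a joint would pass 70% of its speed; a pose out of reach is approached as far as the arm can. A call with a gripper value outside its range is refused whole. OPENING is the closure, from 0 (fully open) to 1 (shut), set as the call begins (- or left out, the last holds). The fingers move at their own pace and stop on an object; FORCE is the grip in N (left out, the last holds). Time passes only in rows, so rows that repeat a pose let the fingers close. It gives the time, the measured TCP pose, the force, the opening and the grip force at its end, in the units of the state.
- robot.read_state(): the state, without advancing time (a new reading comes with each control period).
- optics.read_camera(name): name is "scene" or "top" or "wrist"; returns (picture, depth): 400x640x3 uint8, red, green, blue; 400x640 float32, m along the optical axis (not along the pixel's ray), 0 where there is no reading.
- optics.camera_info(name): a dict with "camera_matrix" (3x3 intrinsics, pixels), "view" (4x4, takes a point from world to camera coordinates). Camera axes: x right, y down, z forward; pixel columns grow to the right and rows downward; lengths in m; the calibration is good to about 2 mm. A picture is of the moment at which its call begins: read the wrist's pose just before it. camera_info takes no time and is no camera call; for the wrist camera it gives the pose at the moment of the call.
- close_job(): hands the job in; it is judged then, once.
Trained networks look in the newest picture that a camera, given by its name, has taken for a name from the list of things; names that differ only in an ending like _2 or _b are one class to them, and where a whole thing is asked for, a point or a joint stands for the part that bears it (a point fixed in the world has none). Each returns a list of dicts, best first, with "p" (0 to 1); they miss things now and then, are a little off and sometimes report something else, mostly with a low value. They report only what shows in the picture. A call takes as long as a camera call. They do not tell look-alikes from the thing itself.
- models.look_for(camera, name): "centre" ([x, y, z] in m, in world coordinates, good to about 4 mm: the middle of the surface that is visible of it).
- models.masks_of(camera, name): "region" (400x640 bool, what is visible of it).
The state is a dict: "t": time; "q": joint angles; "dq": joint speeds; "joint_torque": joint torques, N m; "tool_pos": TCP position; "orientation": TCP orientation; "force": force on the tool from outside, world axes, zero at the start; "wrist_torque": the same for the moment, N m; "opening": finger opening in m; "gripper_force": force on a finger pad.
Only numpy, scipy, OpenCV 4.12 (cv2) and the standard library are available. Lean on these libraries where they do the work, as an engineer would, in place of code of your own. Each camera call takes 0.05 s, during which the arm holds its last target. There are 200 camera calls.

## Working session

There is one attempt and no reset: what is moved stays moved. The work goes in short steps, Python scripts to look and compute and a shell command to move; the robot and the scene stay as the last step left them, time stands still between calls to the robot, and variables do not carry over. Pictures are saved under pics/ and viewed, at most 14 in all, crops included, and the job is handed in when it is done.

```bash
ls; mkdir -p pics; cat > h.py <<'E'
import numpy as np,cv2
from plant import robot,optics,models
from scipy.spatial.transform import Rotation as R
def snap(n,f=None):
    p,d=optics.read_camera(n)
    if f: cv2.imwrite('pics/'+f,cv2.cvtColor(p,cv2.COLOR_RGB2BGR))
    return p,d
def cloud(n,d):
    i=optics.camera_info(n);K=np.array(i['camera_matrix']);V=np.linalg.inv(np.array(i['view']))
    v,u=np.mgrid[:400,:640]
    P=np.stack([(u-K[0,2])/K[0,0]*d,(v-K[1,2])/K[1,1]*d,d],-1)
    return P@V[:3,:3].T+V[:3,3]
def pix(n,w):
    i=optics.camera_info(n);V=np.array(i['view']);c=V[:3,:3]@np.array(w)+V[:3,3]
    q=np.array(i['camera_matrix'])@c
    return q[:2]/q[2]
E
python3 - <<'E'
from h import *
np.set_printoptions(precision=3,suppress=True)
s=robot.read_state();print(s)
print(R.from_rotvec(s['orientation']).as_matrix())
for c in ('scene','top'):
    snap(c,c+'0.png')
    for n in ('salt_shaker','spice_jar_1','honey_jar','tealight','small_cup','timer','long_board','short_board'):
        for r in models.look_for(c,n): print(c,n,round(r['p'],2),np.array(r['centre']),pix(c,r['centre']).round())
print(robot.read_state()['t'])
E
```

```text
pics
{'t': 0.0, 'q': array([ 1.026,  0.131,  1.489,  0.   ,  1.523, -0.085]), 'dq': array([ 0.   ,  0.001,  0.   ,  0.   ,  0.002, -0.   ]), 'joint_torque': array([  0.002, -55.982, -49.178,   0.077,   0.035,  -0.   ]), 'tool_pos': array([0.266, 0.537, 0.235]), 'orientation': array([-0.716, -3.058,  0.003]), 'force': array([-0.423, -0.388, -0.425]), 'wrist_torque': array([ 0.014,  0.006, -0.001]), 'gripper_force': 0.0, 'opening': 0.09305178620544446}
[[-0.896  0.444 -0.001]
 [ 0.444  0.896 -0.002]
 [ 0.    -0.002 -1.   ]]
scene salt_shaker 0.74 [ 0.508 -0.29   0.043] [431. 225.]
scene spice_jar_1 0.75 [0.5   0.029 0.06 ] [341. 187.]
scene spice_jar_1 0.75 [0.504 0.494 0.072] [250. 149.]
scene spice_jar_1 0.7 [0.502 0.258 0.062] [292. 167.]
scene spice_jar_1 0.52 [0.433 0.432 0.041] [245. 165.]
scene honey_jar 0.71 [ 0.499 -0.414  0.055] [473. 239.]
scene honey_jar 0.54 [0.503 0.363 0.032] [273. 168.]
scene honey_jar 0.42 [0.497 0.027 0.061] [341. 187.]
scene small_cup 0.78 [0.498 0.146 0.035] [314. 184.]
scene timer 0.53 [0.503 0.363 0.029] [273. 168.]
scene short_board 0.63 [ 0.391 -0.267  0.01 ] [398. 248.]
top salt_shaker 0.6 [ 0.513 -0.275  0.077] [437. 187.]
top spice_jar_1 0.73 [0.511 0.039 0.107] [332. 185.]
top spice_jar_1 0.65 [0.508 0.496 0.101] [177. 183.]
top spice_jar_1 0.64 [0.513 0.271 0.106] [252. 182.]
top spice_jar_1 0.55 [0.441 0.442 0.105] [193. 206.]
top honey_jar 0.75 [ 0.512 -0.386  0.088] [476. 188.]
top honey_jar 0.53 [ 0.509 -0.055  0.012] [361. 189.]
top honey_jar 0.27 [0.395 0.251 0.015] [263. 223.]
top tealight 0.41 [ 0.51  -0.054  0.013] [361. 189.]
top small_cup 0.83 [0.508 0.159 0.023] [293. 188.]
top timer 0.65 [0.515 0.373 0.038] [224. 183.]
top long_board 0.71 [0.399 0.25  0.017] [263. 222.]
top short_board 0.47 [0.398 0.254 0.013] [262. 223.]
0.9
```

```bash
python3 - <<'E'
import cv2,numpy as np
a=cv2.imread('pics/scene0.png')[120:320,180:580];b=cv2.imread('pics/top0.png')[150:280,130:530]
a=cv2.resize(a,None,fx=1.6,fy=1.6,interpolation=2);b=cv2.resize(b,None,fx=1.6,fy=1.6,interpolation=2)
cv2.imwrite('pics/crop0.png',np.vstack([a,b]))
E
```

```text
(no output)
```

View pics/crop0.png

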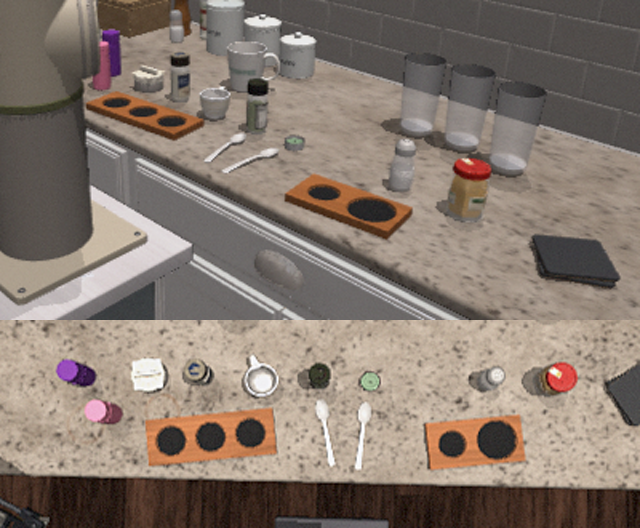

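Spice-jar candidates in scene0: (341,187) and (292,167), both clear with a label and dark cap, which fits the description. The look-alikes are pink (245,165), purple (250,149) and the shaker and bottles in the far corner (~290,135). The salt shaker is at (431,225), the honey jar at (473,239) and the tealight near (364,209). I'll check the choice in one close crop and measure positions.

```bash
cat > m.py <<'E'
from h import *
np.set_printoptions(precision=4,suppress=True)
p,d=snap('top');P=cloud('top',d);q,e=snap('scene');Q=cloud('scene',e)
def obj(n,x,y,h,r=.045):
    o=[]
    for C in (P,Q):
        near=(np.hypot(C[...,0]-x,C[...,1]-y)<r)
        A=C[near&(C[...,2]>h-.012)&(C[...,2]<h+.015)]
        B=C[near&(C[...,2]>.008)]
        if len(A)<5: o.append(len(A));continue
        o+= [len(A),(A[:,:2].max(0)+A[:,:2].min(0))/2,np.ptp(A[:,:2],axis=0),A[:,2].max(),(B[:,:2].max(0)+B[:,:2].min(0))/2,np.ptp(B[:,:2],axis=0)]
    print(n,*o)
E
python3 - <<'E'
from m import *
for a in (('salt',.513,-.278,.09),('sp1',.508,.037,.105),('sp2',.51,.267,.105),('honey',.51,-.392,.086),('tea',.51,-.055,.015),('cup',.508,.155,.052),('timer',.51,.37,.05)): obj(*a)
# pads: black blobs on boards
g=p.max(2)
w=(P[...,2]<.03)&(P[...,0]>.33)&(P[...,0]<.47)
m=((g<45)&w).astype(np.uint8)
k,l,st,ce=cv2.connectedComponentsWithStats(m)
i=optics.camera_info('top');K=np.array(i['camera_matrix']);V=np.linalg.inv(np.array(i['view']))
for j in range(1,k):
    if st[j,4]>60:
        r=V[:3,:3]@np.linalg.solve(K,[*ce[j],1]);s=(.0095-V[2,3])/r[2]
        print('pad',st[j,4],st[j,2:4],V[:3,3]+s*r)
print('z tbl',np.median(P[(abs(P[...,0]-.45)<.02)&(abs(P[...,1]+.15)<.05)][:,2]))
a=cv2.resize(q[130:230,220:380],None,fx=5,fy=5,interpolation=2);cv2.imwrite('pics/crop1.png',a[:,:,::-1])
E
```

```text
salt 101 [ 0.5216 -0.2811] [0.03   0.0319] 0.09436809843297977 [ 0.525  -0.2761] [0.0561 0.0692] 76 [ 0.5163 -0.2852] [0.0293 0.0326] 0.09247778421213954 [ 0.512  -0.2871] [0.038  0.0396]
sp1 153 [0.5166 0.0452] [0.0388 0.0384] 0.11288337856805719 [0.5001 0.0453] [0.0718 0.0394] 94 [0.5112 0.0415] [0.0401 0.0424] 0.10761937788269815 [0.5003 0.0412] [0.0619 0.043 ]
sp2 160 [0.5182 0.2739] [0.0384 0.0398] 0.11143275176798473 [0.5063 0.2621] [0.062  0.0633] 72 [0.5127 0.2702] [0.0413 0.0415] 0.10753869851649178 [0.5127 0.2684] [0.0419 0.0451]
honey 302 [ 0.5215 -0.4009] [0.0545 0.0552] 0.09411495988087659 [ 0.5159 -0.4001] [0.0726 0.0567] 273 [ 0.5162 -0.4049] [0.056  0.0554] 0.0896320201135925 [ 0.5153 -0.4062] [0.058  0.0581]
tea 276 [ 0.5094 -0.0543] [0.0865 0.0883] 0.02307479005576396 [ 0.4997 -0.0539] [0.0672 0.062 ] 106 [ 0.5022 -0.0682] [0.073  0.0626] 0.016974452467698797 [ 0.4996 -0.0566] [0.0654 0.0393]
cup 119 [0.5147 0.1567] [0.0707 0.0616] 0.05918757508702588 [0.5091 0.1566] [0.0818 0.0617] 136 [0.5082 0.1533] [0.0715 0.0625] 0.05320257089069513 [0.5082 0.1533] [0.0715 0.0625]
timer 240 [0.5169 0.378 ] [0.0624 0.0625] 0.05565877848103451 [0.5157 0.3707] [0.0657 0.0791] 48 [0.5092 0.3724] [0.047 0.059] 0.05056435309269336 [0.5096 0.3717] [0.07   0.0649]
pad 61 [16 16] [0.3824 0.3286 0.0095]
pad 71 [19 12] [ 0.3844 -0.3033  0.0095]
z tbl 0.0014961840523550762
```

View pics/crop1.png

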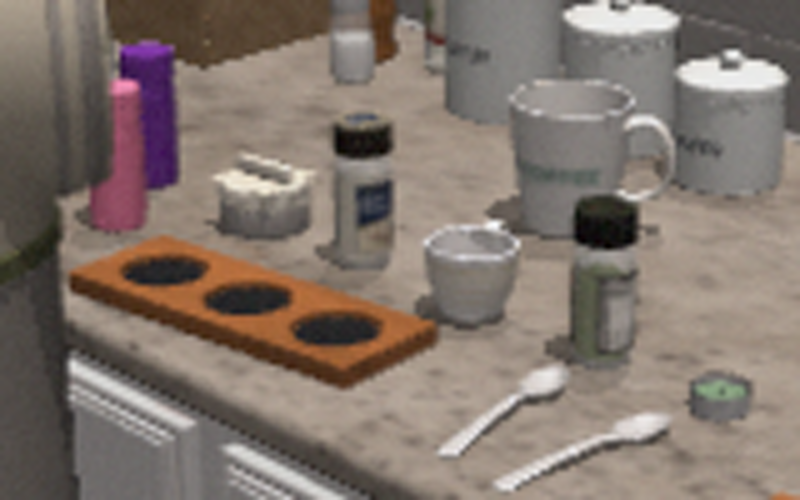

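The crop confirms the choice: dark-capped clear jars with labels at about (365,185) and (605,280), and the tealight at (720,395). The pink and purple ones at left are plain look-alikes. Next I'll turn the tool so it closes along world x and look with the wrist camera over the long board.

```bash
python3 -m inch '{"travel":[[-0.03,-0.024,0],[-0.06,-0.05,0],[-0.09,-0.075,0],[-0.12,-0.1,0],[-0.155,-0.125,0],[-0.185,-0.15,0],[-0.215,-0.175,0],[-0.247,-0.198,0],[-0.247,-0.198,0],[-0.247,-0.198,0]],"spin":[0.12,0.24,0.36,0.48,0.6,0.72,0.84,0.96,1.08,1.11]}' 0 20
python3 - <<'E'
from h import *
s=robot.read_state();print(s['t'],s['tool_pos'],R.from_rotvec(s['orientation']).as_matrix().round(3))
snap('wrist','w1.png')
i=optics.camera_info('wrist');print(np.linalg.inv(i['view']).round(3))
E
```

```text
t: 1.83
tool_pos: [0.401, 0.2484, 0.2359]
orientation: [2.233, 2.209, 0.001]
force: [-0.5, 1.3, 0.1]
opening: 0.093
gripper_force: 0.0
1.8333 [0.40096744 0.24840377 0.23594117] [[ 0.011  1.     0.001]
 [ 1.    -0.011  0.   ]
 [ 0.     0.001 -1.   ]]
[[ 1.    -0.007 -0.001  0.4  ]
 [-0.007 -0.954 -0.3    0.333]
 [ 0.001  0.3   -0.954  0.385]
 [ 0.     0.     0.     1.   ]]
```

View pics/w1.png

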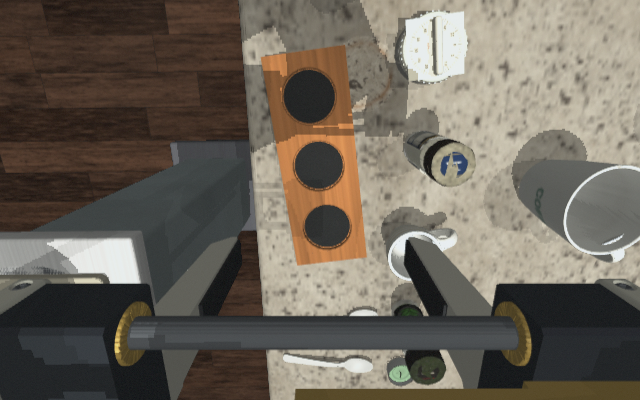

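The wrist view shows the long board's pads at (310,96), (319,166) and (327,226), and a spice jar at (445,160). I'll measure the pads here and compare cameras.

```bash
cat > pads.py <<'E'
from h import *
np.set_printoptions(precision=4,suppress=True)
def pads(cam,box,z=.0095,thr=70,amin=40):
    p,d=snap(cam);i=optics.camera_info(cam);K=np.array(i['camera_matrix']);V=np.linalg.inv(np.array(i['view']));P=cloud(cam,d)
    w=(P[...,0]>box[0])&(P[...,0]<box[1])&(P[...,1]>box[2])&(P[...,1]<box[3])&(abs(P[...,2]-.01)<.015)
    m=((p.max(2)<thr)&w).astype(np.uint8)
    k,l,st,ce=cv2.connectedComponentsWithStats(m)
    for j in range(1,k):
        if st[j,4]>amin:
            M=(l==j); cnt=cv2.findContours(M.astype(np.uint8),0,1)[0][0]
            c=cv2.fitEllipse(cnt)[0] if len(cnt)>5 else ce[j]
            r=V[:3,:3]@np.linalg.solve(K,[*c,1]);s=(z-V[2,3])/r[2]
            print(cam,'pad',st[j,4],np.round(c),V[:3,3]+s*r,'depth z',np.median(P[M][:,2]))
    return p,P
def top(P,x,y,h,r=.04):
    A=P[(np.hypot(P[...,0]-x,P[...,1]-y)<r)&(P[...,2]>h-.01)&(P[...,2]<h+.015)]
    print(len(A),(A.max(0)+A.min(0))/2,np.ptp(A,axis=0),np.median(A[:,2]))
E
python3 - <<'E'
from pads import *
p,P=pads('wrist',(.33,.47,.1,.4),amin=300)
top(P,.51,.268,.105);top(P,.51,.372,.05)
for c in('scene','top'):
    pads(c,(.33,.47,.12,.4));pads(c,(.33,.47,-.4,-.15))
E
```

```text
wrist pad 2088 [310.  97.] [0.3852 0.3335 0.0095] depth z 0.009847667501382967
wrist pad 1690 [319. 165.] [0.3952 0.2561 0.0095] depth z 0.009845418866908068
wrist pad 1410 [327. 226.] [0.405  0.1789 0.0095] depth z 0.009827439375169167
1745 [0.5147 0.2749 0.1015] [0.0403 0.0402 0.0129] 0.10561096186649133
580 [0.5043 0.3784 0.0463] [0.0263 0.0509 0.0125] 0.04951235276685642
scene pad 68 [252. 184.] [0.388  0.3342 0.0095] depth z 0.009002931369649914
scene pad 65 [269. 190.] [0.3967 0.2558 0.0095] depth z 0.009187703827851612
scene pad 72 [287. 196.] [0.4062 0.1798 0.0095] depth z 0.009026599912509314
scene pad 112 [382. 241.] [ 0.3945 -0.2144  0.0095] depth z 0.010112809621015073
scene pad 310 [412. 251.] [ 0.405  -0.3013  0.0095] depth z 0.010333895044647157
top pad 227 [286. 220.] [0.407  0.1792 0.0095] depth z 0.010984727424245833
top pad 141 [264. 222.] [0.401  0.2489 0.0095] depth z 0.010700402321701663
top pad 430 [440. 225.] [ 0.4042 -0.3006  0.0095] depth z 0.01041123159866153
top pad 185 [412. 227.] [ 0.3942 -0.2141  0.0095] depth z 0.010479352686184384
```

```bash
python3 -m inch '{"travel":[[0.006,0.025,0.02],[0.012,0.05,0.04],[0.018,0.08,0.065],[0.0265,0.113,0.086],[0.0265,0.113,0.086],[0.0265,0.113,0.1],[0.0265,0.113,0.125],[0.0265,0.113,0.15],[0.0265,0.113,0.176],[0.0265,0.113,0.176]],"spin":[-0.011,-0.011,-0.011,-0.011,-0.011,-0.011,-0.011,-0.011,-0.011,-0.011]}' 0 25
python3 -m inch '{"travel":[[0,0,0],[0,0,0],[0,0,0],[0,0,0],[0,0,0],[0,0,0],[0,0,0],[0,0,0],[0,0,0],[0,0,0]],"spin":[0,0,0,0,0,0,0,0,0,0]}' 1 25
```

```text
t: 2.97
tool_pos: [0.5085, 0.2763, 0.0542]
orientation: [-2.204, -2.235, 0.013]
force: [-0.8, -0.4, -1.0]
opening: 0.0927
gripper_force: 0.0
t: 3.8
tool_pos: [0.513, 0.2773, 0.06]
orientation: [2.208, 2.234, 0.001]
force: [-0.1, -0.4, 3.0]
opening: 0.0404
gripper_force: 25.0
```

```bash
python3 -m inch '{"travel":[[0,0,-0.02],[0,0,-0.035],[0,-0.025,-0.035],[0,-0.055,-0.035],[0.01,-0.085,-0.035],[0.03,-0.105,-0.035],[0.05,-0.12,-0.035],[0.06,-0.1265,-0.035],[0.06,-0.1265,-0.035],[0.06,-0.1265,-0.035]],"spin":[0.011,0.011,0.011,0.011,0.011,0.011,0.011,0.011,0.011,0.011]}'
python3 -m inch '{"travel":[[0,0,0],[0,0,0],[0,0,0]],"spin":[0,0,0]}'
python3 - <<'E'
from pads import *
p,d=snap('wrist','w2.png');P=cloud('wrist',d);print(robot.read_state()['tool_pos'])
A=P[(np.hypot(P[...,0]-.386,P[...,1]-.334)<.05)&(P[...,2]>.12)&(P[...,2]<.155)];print(len(A))
if len(A):print(A.min(0),A.max(0))
E
```

```text
t: 4.63
tool_pos: [0.3854, 0.3359, 0.0945]
orientation: [2.218, 2.224, -0.0]
force: [1.1, -0.5, -1.5]
opening: 0.0406
gripper_force: 25.0
t: 4.88
tool_pos: [0.3862, 0.335, 0.0945]
orientation: [2.222, 2.221, -0.001]
force: [-0.1, -0.6, -1.9]
opening: 0.0406
gripper_force: 25.0
[0.3861 0.3351 0.0945]
8315
[0.3489 0.3104 0.12  ] [0.4221 0.3524 0.155 ]
```

View pics/w2.png

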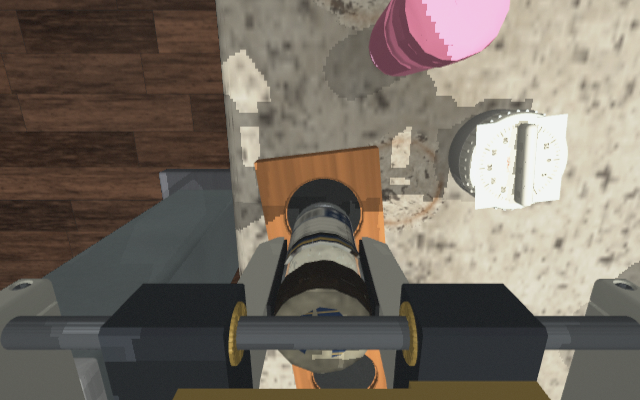

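The jar is held upright over the far recess at (322,205), centred well enough. Now to lower, release, rise, and move to look at the next items.

```bash
python3 -m inch '{"travel":[[0.001,0,0.01],[0.001,0,0.018],[0.001,0,0.022],[0.001,0,0.024],[0.001,0,0.026],[0.001,0,0.026],[0.001,0,0.026]],"spin":[0,0,0,0,0,0,0]}'
python3 -m inch '{"travel":[[0,0,0],[0,0,0],[0,0,0],[0,0,0],[0,0,0],[0,0,-0.02],[0,0,-0.05],[0,0,-0.08],[0,0,-0.1],[0,0,-0.1]],"spin":[0,0,0,0,0,0,0,0,0,0]}' 0
python3 -m inch '{"travel":[[-0.03,0,-0.02],[-0.07,0.01,-0.035],[-0.11,0.015,-0.035],[-0.15,0.02,-0.035],[-0.19,0.025,-0.035],[-0.23,0.03,-0.035],[-0.27,0.034,-0.035],[-0.31,0.034,-0.035],[-0.35,0.034,-0.035],[-0.365,0.034,-0.035]],"spin":[0,0,0,0,0,0,0,0,0,0]}'
python3 -m inch '{"travel":[[0,0,0],[0,0,0]],"spin":[0,0]}'
python3 - <<'E'
from pads import *
print(robot.read_state()['tool_pos'])
p,d=snap('wrist','w3.png');P=cloud('wrist',d)
top(P,.512,.043,.105)
for n in('spice_jar_1','tealight'):
  for r in models.look_for('wrist',n): print(n,r['p'],np.array(r['centre']),pix('wrist',r['centre']))
q,e=snap('scene');Q=cloud('scene',e);top(Q,.386,.334,.114)
E
```

```text
t: 5.52
tool_pos: [0.3852, 0.3366, 0.0689]
orientation: [-2.22, -2.223, 0.001]
force: [-2.9, -3.0, 4.4]
opening: 0.0406
gripper_force: 25.0
t: 6.35
tool_pos: [0.388, 0.3386, 0.1743]
orientation: [2.219, 2.222, 0.013]
force: [1.0, 0.2, 0.1]
opening: 0.0926
gripper_force: 0.0
t: 7.18
tool_pos: [0.4193, -0.0323, 0.203]
orientation: [2.223, 2.219, -0.002]
force: [0.2, -0.0, -0.7]
opening: 0.093
gripper_force: 0.0
t: 7.35
tool_pos: [0.4196, -0.0287, 0.203]
orientation: [-2.223, -2.219, 0.0]
force: [-0.2, 1.1, 0.1]
opening: 0.0932
gripper_force: 0.0
[ 0.4196 -0.0287  0.203 ]
2552 [0.5126 0.0455 0.1017] [0.0405 0.0403 0.0133] 0.10577375660736056
spice_jar_1 0.92 [0.5102 0.044  0.1068] [446.1706 114.5667]
tealight 0.94 [ 0.5143 -0.0577  0.0086] [407.2108 203.6852]
70 [0.3816 0.3303 0.1103] [0.0381 0.0431 0.0123] 0.11277456016975343
```

View pics/w3.png

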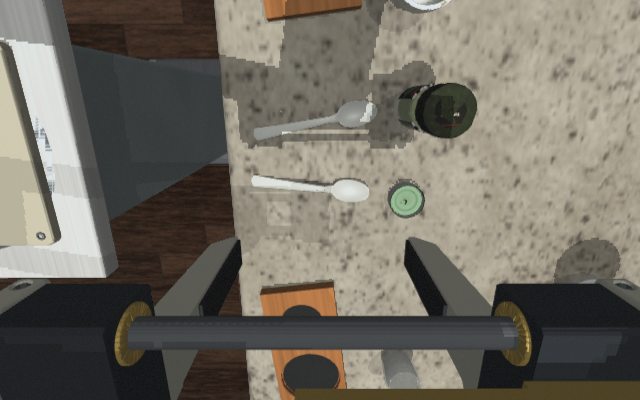

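sp1 is at (446,112) and the tealight at (407,201), with a spoon bowl just beside the tealight at (350,190). For the tealight I'll close along y instead. Taking sp1 now.

```bash
python3 -m inch '{"travel":[[0.02,0.025,0],[0.04,0.05,0.02],[0.06,0.075,0.04],[0.0745,0.093,0.05],[0.0745,0.093,0.055],[0.0745,0.093,0.08],[0.0745,0.093,0.11],[0.0745,0.093,0.135],[0.0745,0.093,0.143],[0.0745,0.093,0.143]],"spin":[0,0,0,0,0,0,0,0,0,0]}' 0 25
python3 -m inch '{"travel":[[0,0,0],[0,0,0],[0,0,0],[0,0,0],[0,0,0],[0,0,0],[0,0,0],[0,0,0]],"spin":[0,0,0,0,0,0,0,0]}' 1 25
python3 -m inch '{"travel":[[0,0,-0.02],[0,0,-0.035],[0,-0.025,-0.035],[0,-0.055,-0.035],[0.01,-0.085,-0.035],[0.03,-0.1,-0.035],[0.065,-0.107,-0.035],[0.1,-0.107,-0.035],[0.132,-0.107,-0.035],[0.132,-0.107,-0.035]],"spin":[0,0,0,0,0,0,0,0,0,0]}'
python3 -m inch '{"travel":[[0,0,0],[0,0,0],[0,0,0]],"spin":[0,0,0]}'
python3 - <<'E'
from pads import *
print(robot.read_state()['tool_pos'])
p,d=snap('wrist');P=cloud('wrist',d)
A=P[(abs(P[...,0]-.4055)<.012)&(P[...,1]>.17)&(P[...,1]<.24)&(P[...,2]>.11)&(P[...,2]<.136)];print(A.max(0)-.0205)
E
```

```text
t: 8.38
tool_pos: [0.5102, 0.047, 0.0582]
orientation: [-2.216, -2.221, 0.006]
force: [-0.6, 0.7, -0.4]
opening: 0.0934
gripper_force: 0.0
t: 9.05
tool_pos: [0.5128, 0.0463, 0.0608]
orientation: [2.22, 2.222, 0.0]
force: [-0.3, 0.6, 0.7]
opening: 0.0443
gripper_force: 0.0
t: 9.88
tool_pos: [0.4052, 0.1827, 0.096]
orientation: [-2.216, -2.225, -0.004]
force: [0.3, 0.5, -0.7]
opening: 0.0404
gripper_force: 25.0
t: 10.13
tool_pos: [0.4055, 0.1773, 0.0953]
orientation: [-2.221, -2.222, 0.001]
force: [0.3, -0.0, -2.0]
opening: 0.0409
gripper_force: 25.0
[0.4055 0.1773 0.0953]
[0.397  0.176  0.1155]
```

```bash
python3 - <<'E'
from pads import *
p,d=snap('wrist');P=cloud('wrist',d)
A=P[(abs(P[...,0]-.4055)<.012)&(abs(P[...,1]-.177)<.012)&(P[...,2]>.1)&(P[...,2]<.16)];print(len(A),np.percentile(A[:,2],[10,50,90]))
E
python3 -m inch '{"travel":[[0.002,0,0.01],[0.002,0,0.016],[0.002,0,0.018],[0.002,0,0.02],[0.002,0,0.02]],"spin":[0,0,0,0,0]}'
```

```text
1597 [0.1343 0.135  0.1357]
t: 10.65
tool_pos: [0.4053, 0.18, 0.0754]
orientation: [-2.22, -2.222, 0.002]
force: [0.0, 0.0, -0.9]
opening: 0.0405
gripper_force: 25.0
```

```bash
python3 -m inch '{"travel":[[0,0,0.001],[0,0,0.001],[0,0,0.001],[0,0,0.001],[0,0,0.001],[0,0,0.001],[0,0,-0.02],[0,0,-0.05],[0,0,-0.085],[0,0,-0.085]],"spin":[0,0,0,0,0,0,0,0,0,0]}' 0
python3 -m inch '{"travel":[[-0.02,0,0],[-0.05,0.01,0],[-0.08,0.02,0],[-0.11,0.03,0],[-0.14,0.045,0],[-0.17,0.06,0],[-0.2,0.08,0],[-0.22,0.1,0],[-0.2355,0.107,0],[-0.2355,0.107,0]],"spin":[0.12,0.24,0.36,0.48,0.6,0.72,0.84,0.96,1.08,1.2]}'
python3 -m inch '{"travel":[[0,0,0],[0,0,0],[0,0,0],[0,0,0],[0,0,0]],"spin":[0.12,0.24,0.37,0.37,0.37]}'
python3 - <<'E'
from pads import *
s=robot.read_state();print(s['tool_pos'],s['q'],R.from_rotvec(s['orientation']).as_matrix().round(3))
q,e=snap('scene','s2.png');Q=cloud('scene',e);top(Q,.4055,.179,.114);top(Q,.386,.334,.114)
for r in models.look_for('scene','tealight'): print(r['p'],r['centre'])
E
```

```text
t: 11.48
tool_pos: [0.4093, 0.1814, 0.1678]
orientation: [2.217, 2.219, 0.014]
force: [1.4, 1.2, 0.2]
opening: 0.0924
gripper_force: 0.0
t: 12.32
tool_pos: [0.5143, -0.0582, 0.1606]
orientation: [3.089, 0.567, 0.001]
force: [-0.8, 0.9, 0.3]
opening: 0.0929
gripper_force: 0.0
t: 12.73
tool_pos: [0.5129, -0.0552, 0.1605]
orientation: [3.142, 0.008, 0.0]
force: [0.8, 0.6, 0.5]
opening: 0.0926
gripper_force: 0.0
[ 0.5129 -0.0552  0.1605] [-0.2065 -0.0495  1.8117 -0.      1.3794  1.359 ] [[ 1.     0.005  0.   ]
 [ 0.005 -1.    -0.   ]
 [ 0.     0.    -1.   ]]
85 [0.4028 0.1756 0.1104] [0.0436 0.0402 0.0128] 0.11284144329490109
72 [0.3821 0.3265 0.1099] [0.043  0.0416 0.0118] 0.11261362857140869
0.33 [0.5018, -0.4114, 0.0533]
```

```bash
python3 -m inch '{"travel":[[0,0,0.03],[0,0,0.06],[0,0,0.09],[0,0,0.115],[0,0,0.13],[0,0,0.1375],[0,0,0.1375],[0,0,0.1375]],"spin":[0,0,0,0,0,0,0,0]}' 0 10
python3 -m inch '{"travel":[[0,0,0],[0,0,0],[0,0,0],[0,0,0],[0,0,0],[0,0,0],[0,0,0],[0,0,0],[0,0,0],[0,0,0]],"spin":[0,0,0,0,0,0,0,0,0,0]}' 1 10
python3 -m inch '{"travel":[[0,0,0],[0,0,-0.01],[0,0,-0.03],[0,0,-0.06],[0,0,-0.06],[0,0,-0.06]],"spin":[0,0,0,0,0,0]}'
python3 - <<'E'
from pads import *
s=robot.read_state();print(s['tool_pos'])
p,d=snap('wrist','w4.png');P=cloud('wrist',d)
q,e=snap('scene','s3.png');cv2.imwrite('pics/s3c.png',np.hstack([cv2.resize(q[140:290,300:500],None,fx=2,fy=2),p[100:400,120:520]])[:,:,::-1])
E
```

```text
t: 13.5
tool_pos: [0.5132, -0.0551, 0.0236]
orientation: [3.142, 0.005, 0.0]
force: [-0.0, -0.7, 0.5]
opening: 0.093
gripper_force: 0.0
t: 14.33
tool_pos: [0.5128, -0.0551, 0.0231]
orientation: [-3.142, -0.003, 0.0]
force: [0.0, -0.2, 0.1]
opening: 0.0374
gripper_force: 10.0
t: 14.83
tool_pos: [0.515, -0.0556, 0.0861]
orientation: [3.14, 0.003, 0.008]
force: [-0.5, 0.6, -0.6]
opening: 0.0371
gripper_force: 10.0
[ 0.515  -0.0556  0.0861]
```

View pics/s3c.png

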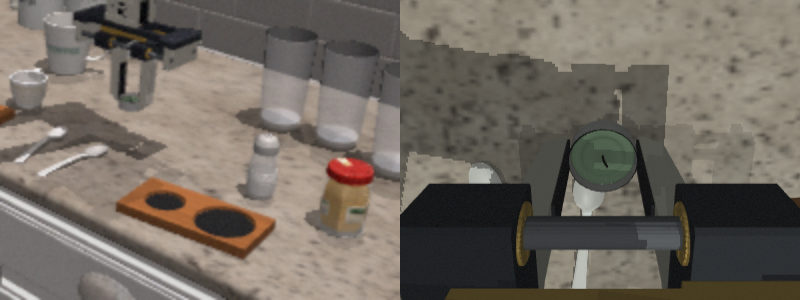

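```bash
python3 -m inch '{"travel":[[-0.02,0.02,0],[-0.04,0.04,0],[-0.06,0.065,0],[-0.08,0.09,0],[-0.1,0.115,0],[-0.119,0.14,0],[-0.119,0.159,0],[-0.119,0.159,0],[-0.119,0.159,0],[-0.119,0.159,0]],"spin":[0,0,0,0,0,0,0,0,0,0]}'
python3 - <<'E'
from pads import *
s=robot.read_state();print(s['tool_pos'])
p,d=snap('wrist');P=cloud('wrist',d)
t=s['tool_pos'];m=(P[...,2]>t[2]-.02)&(P[...,2]<t[2]+.004)&(np.hypot(P[...,0]-t[0],P[...,1]-t[1])<.03)&(p[...,1]>p[...,0]+8.)
A=P[m];print(len(A),(A.max(0)+A.min(0))/2,A.max(0)-A.min(0),A.mean(0))
E
```

```text
t: 15.77
tool_pos: [0.3937, -0.2134, 0.0823]
orientation: [-3.14, -0.002, 0.002]
force: [-0.0, -0.1, -1.3]
opening: 0.037
gripper_force: 10.0
[ 0.3937 -0.2134  0.0823]
2706 [ 0.3928 -0.2137  0.072 ] [0.0362 0.0354 0.0096] [ 0.3922 -0.2137  0.0699]
```

```bash
python3 -m inch '{"travel":[[0.001,0,0.02],[0.001,0,0.035],[0.001,0,0.043],[0.001,0,0.046],[0.001,0,0.048],[0.001,0,0.0495],[0.001,0,0.0495],[0.001,0,0.0495]],"spin":[0,0,0,0,0,0,0,0]}'
python3 -m inch '{"travel":[[0,0,0],[0,0,0],[0,0,0],[0,0,0],[0,0,0],[0,0,-0.01],[0,0,-0.04],[0,0,-0.08],[0,0,-0.11],[0,0,-0.13]],"spin":[0,0,0,0,0,0,0,0,0,0]}' 0
python3 -m inch '{"travel":[[0,0.02,-0.02],[0,0.05,-0.04],[0.01,0.08,-0.06],[0.01,0.11,-0.075],[0.02,0.14,-0.075],[0.02,0.17,-0.075],[0.02,0.195,-0.075],[0.02,0.206,-0.075],[0.02,0.206,-0.075],[0.02,0.206,-0.075]],"spin":[-0.12,-0.24,-0.36,-0.48,-0.6,-0.72,-0.84,-0.96,-1.08,-1.2]}'
python3 -m inch '{"travel":[[0,0,0],[0,0,0],[0,0,0],[0,0,0],[0,0,0]],"spin":[-0.12,-0.24,-0.37,-0.37,-0.37]}'
python3 - <<'E'
from pads import *
s=robot.read_state();print(s['t'],s['tool_pos'],R.from_rotvec(s['orientation']).as_matrix().round(3))
p,d=snap('wrist','w5.png');P=cloud('wrist',d)
top(P,.515,-.283,.09,.03);top(P,.515,-.403,.086)
for z in (.04,.06): top(P,.515,-.283,z,.04)
E
```

```text
t: 16.48
tool_pos: [0.3956, -0.2146, 0.0343]
orientation: [3.141, 0.003, 0.001]
force: [-0.6, 0.3, -0.8]
opening: 0.037
gripper_force: 10.0
t: 17.32
tool_pos: [0.3963, -0.2151, 0.1682]
orientation: [3.139, 0.003, 0.006]
force: [0.7, 0.5, 0.4]
opening: 0.0922
gripper_force: 0.0
t: 18.15
tool_pos: [0.4151, -0.4212, 0.2391]
orientation: [-2.587, -1.782, 0.0]
force: [-0.5, 1.1, 0.3]
opening: 0.0929
gripper_force: 0.0
t: 18.57
tool_pos: [0.4155, -0.4203, 0.2392]
orientation: [2.224, 2.219, -0.0]
force: [0.1, -0.1, -0.6]
opening: 0.0931
gripper_force: 0.0
18.5667 [ 0.4155 -0.4203  0.2392] [[ 0.002  1.     0.   ]
 [ 1.    -0.002 -0.   ]
 [-0.     0.    -1.   ]]
1200 [ 0.5186 -0.2836  0.0856] [0.0317 0.032  0.0111] 0.08699372532848473
2740 [ 0.5178 -0.4026  0.0825] [0.056  0.0548 0.013 ] 0.08638363639433128
600 [ 0.5129 -0.2845  0.0425] [0.0343 0.0412 0.025 ] 0.04328142229464771
469 [ 0.5131 -0.2843  0.0625] [0.0276 0.0358 0.0249] 0.05908439432791557
```

View pics/w5.png

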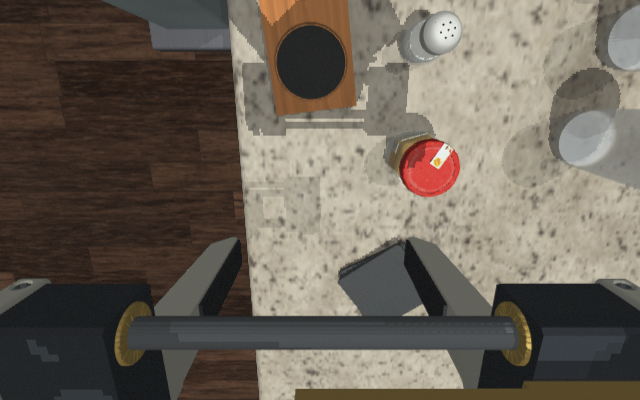

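The wrist view shows the salt shaker at (440,35), the honey jar at (428,167) and its recess at (311,62). I'll zoom in on the honey jar to judge its yaw.

```bash
python3 - <<'E'
from pads import *
p=cv2.imread('pics/w5.png');q=cv2.imread('pics/s3.png') if False else None
a=cv2.resize(p[115:215,365:485],None,fx=5,fy=5,interpolation=2)
s,e=snap('scene');b=cv2.resize(s[200:280,440:500,::-1],None,fx=5,fy=5,interpolation=2)
b=cv2.copyMakeBorder(b,0,100,0,0,0);cv2.imwrite('pics/c5.png',np.hstack([cv2.resize(a,(500,417)),b[:417,:300]]))
_,d=snap('wrist');P=cloud('wrist',d)
A=P[(np.hypot(P[...,0]-.518,P[...,1]+.4026)<.045)&(P[...,2]>.01)&(P[...,2]<.06)]
Q=cloud('scene',e);B=Q[(np.hypot(Q[...,0]-.515,Q[...,1]+.405)<.045)&(Q[...,2]>.012)&(Q[...,2]<.06)]
for C in(A,B):
  c=C[:,:2]; print(len(c),c.min(0),c.max(0))
  for a in range(-45,45,5):
    t=np.radians(a);u=c@np.array([np.cos(t),np.sin(t)]);v=c@np.array([-np.sin(t),np.cos(t)])
    print(a,round(float(np.ptp(u))*1e3,1),round(float(np.ptp(v))*1e3,1),end='; ')
  print()
E
```

```text
596 [ 0.4885 -0.4238] [ 0.5262 -0.3732]
-45 32.8 54.4; -40 30.3 55.6; -35 27.7 56.5; -30 24.9 56.9; -25 25.0 56.9; -20 26.6 56.5; -15 28.1 55.6; -10 30.9 54.4; -5 34.4 52.7; 0 37.7 50.6; 5 40.8 48.3; 10 43.7 45.7; 15 46.3 43.0; 20 48.5 41.4; 25 50.4 40.2; 30 51.8 38.6; 35 52.9 36.9; 40 53.7 35.0; 
406 [ 0.485  -0.4351] [ 0.5391 -0.3822]
-45 61.4 32.2; -40 61.2 34.8; -35 60.7 37.2; -30 60.2 40.0; -25 59.6 43.1; -20 58.5 45.7; -15 57.0 48.1; -10 55.4 50.1; -5 55.0 51.6; 0 54.1 52.8; 5 52.9 53.6; 10 51.3 54.1; 15 49.2 54.5; 20 46.8 56.4; 25 44.0 58.2; 30 40.9 59.7; 35 37.5 60.7; 40 33.8 61.2;
```

View pics/c5.png

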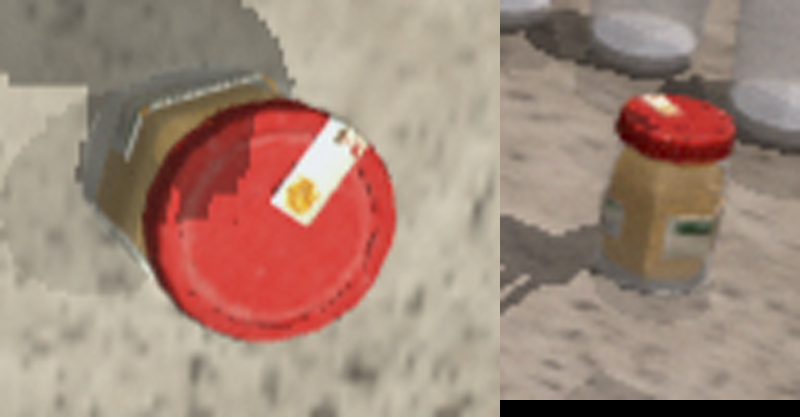

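The honey jar is faceted (hexagonal), with one flat pair's normal about −17° from world x, so I'll grip there with spin +0.3.

```bash
python3 -m inch '{"travel":[[0.008,0.03,0.03],[0.014,0.06,0.06],[0.0175,0.09,0.08],[0.0175,0.1025,0.09],[0.0175,0.1025,0.095],[0.0175,0.1025,0.12],[0.0175,0.1025,0.15],[0.0175,0.1025,0.18],[0.0175,0.1025,0.189],[0.0175,0.1025,0.189]],"spin":[0.1,0.2,0.3,0.3,0.3,0.3,0.3,0.3,0.3,0.3]}' 0 35
python3 -m inch '{"travel":[[0,0,0],[0,0,0],[0,0,0],[0,0,0],[0,0,0],[0,0,0],[0,0,0],[0,0,0],[0,0,0]],"spin":[0,0,0,0,0,0,0,0,0]}' 1 35
python3 -m inch '{"travel":[[0,0,-0.01],[0,0,-0.025],[0,0,-0.035],[0,0,-0.035],[0,0,-0.035]],"spin":[0,0,0,0,0]}'
python3 - <<'E'
from pads import *
s=robot.read_state();print(s['tool_pos'])
M=R.from_rotvec(s['orientation']).as_matrix();print(M.round(3))
print('to recess',M.T@(np.array([.4046,-.301,s['tool_pos'][2]])-s['tool_pos']))
print('jar-frame pull -.09 x',M.T@[-.09,0,0])
E
```

```text
t: 19.55
tool_pos: [0.5155, -0.4013, 0.0466]
orientation: [-2.524, -1.861, 0.002]
force: [0.1, 0.4, -0.8]
opening: 0.0928
gripper_force: 0.0
t: 20.3
tool_pos: [0.5185, -0.403, 0.0504]
orientation: [2.526, 1.865, 0.0]
force: [0.6, 0.2, 5.1]
opening: 0.0558
gripper_force: 35.0
t: 20.72
tool_pos: [0.5188, -0.4034, 0.0863]
orientation: [2.525, 1.864, 0.001]
force: [0.1, -0.1, -4.2]
opening: 0.0554
gripper_force: 35.0
[ 0.5188 -0.4034  0.0863]
[[ 0.295  0.956  0.002]
 [ 0.956 -0.295 -0.002]
 [-0.001  0.002 -1.   ]]
to recess [ 0.0642 -0.1392 -0.0004]
jar-frame pull -.09 x [-0.0265 -0.086  -0.0002]
```

```bash
python3 -m inch '{"travel":[[0,-0.03,0],[0.01,-0.06,0],[0.03,-0.09,0],[0.05,-0.12,0],[0.064,-0.139,0],[0.064,-0.139,0],[0.064,-0.139,0],[0.064,-0.139,0]],"spin":[0,0,0,0,0,0,0,0]}'
python3 - <<'E'
from pads import *
s=robot.read_state();t=s['tool_pos'];M=R.from_rotvec(s['orientation']).as_matrix()
p,d=snap('wrist');P=cloud('wrist',d);r=p.astype(int)
m=(r[...,0]>r[...,1]+60)&(np.hypot(P[...,0]-t[0],P[...,1]-t[1])<.04)&(P[...,2]>.1)
A=P[m];c=(A.max(0)+A.min(0))/2;print(t,len(A),c,np.ptp(A,axis=0),np.median(A[:,2]),A[:,2].max())
print('err tool',M.T@(np.array([.4046,-.301,0])-[c[0],c[1],0]))
E
```

```text
t: 21.38
tool_pos: [0.4043, -0.3009, 0.0848]
orientation: [2.527, 1.865, 0.0]
force: [0.2, -0.5, -2.7]
opening: 0.0556
gripper_force: 35.0
[ 0.4043 -0.3009  0.0848] 7133 [ 0.405  -0.3008  0.1166] [0.0543 0.0567 0.0139] 0.12110555341587376 0.12359877243977112
err tool [-0.0003 -0.0003 -0.    ]
```

```bash
python3 -m inch '{"travel":[[0,0,0.012],[0,0,0.019],[0,0,0.022],[0,0,0.024],[0,0,0.0255],[0,0,0.0255],[0,0,0.0255]],"spin":[0,0,0,0,0,0,0]}'
python3 -m inch '{"travel":[[0,0,0],[0,0,0],[0,0,0],[0,0,0],[0,0,0],[0,0,-0.02],[0,0,-0.05],[0,0,-0.08],[0,0,-0.1],[0,0,-0.1]],"spin":[0,0,0,0,0,0,0,0,0,0]}' 0
python3 -m inch '{"travel":[[0.012,0.025,0],[0.025,0.05,0],[0.0375,0.077,0],[0.05,0.103,0],[0.05,0.103,0],[0.05,0.103,0]],"spin":[-0.1,-0.2,-0.3,-0.3,-0.3,-0.3]}'
python3 - <<'E'
from pads import *
s=robot.read_state();print(s['t'],s['tool_pos'],R.from_rotvec(s['orientation']).as_matrix().round(3))
q,e=snap('scene','s6.png');Q=cloud('scene',e);top(Q,.4046,-.301,.095);cv2.imwrite('pics/s6c.png',cv2.resize(q[140:300,220:500,::-1],None,fx=2.8,fy=2.8,interpolation=2))
E
```

```text
t: 22.02
tool_pos: [0.4039, -0.3004, 0.0594]
orientation: [-2.527, -1.865, 0.0]
force: [-3.5, 3.5, 4.6]
opening: 0.056
gripper_force: 35.0
t: 22.85
tool_pos: [0.4064, -0.3028, 0.1648]
orientation: [2.521, 1.861, 0.003]
force: [0.2, 0.2, 1.1]
opening: 0.093
gripper_force: 0.0
t: 23.35
tool_pos: [0.5177, -0.2824, 0.1577]
orientation: [-2.217, -2.223, 0.001]
force: [0.4, 0.1, -0.2]
opening: 0.0927
gripper_force: 0.0
23.35 [ 0.5177 -0.2824  0.1577] [[-0.003  1.    -0.002]
 [ 1.     0.003  0.001]
 [ 0.001 -0.002 -1.   ]]
263 [ 0.4024 -0.3014  0.092 ] [0.0571 0.0577 0.0138] 0.0951809495651949
```

View pics/s6c.png

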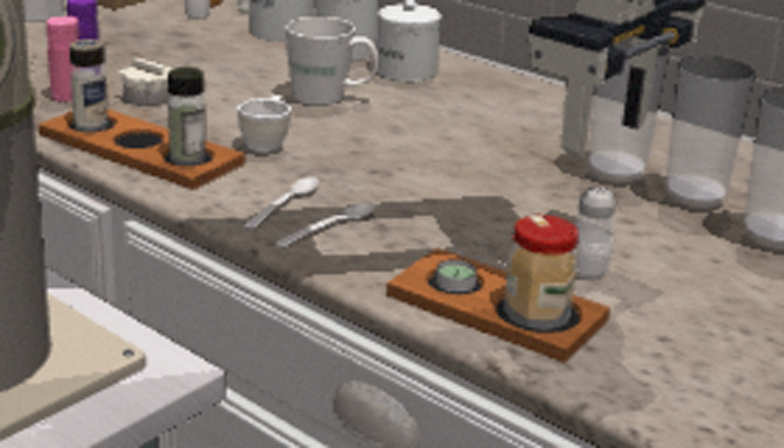

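Seen in s6c: both spice jars seated at (88,95) and (187,125), honey jar at (540,270) and tealight at (457,275) seated. Now the salt shaker.

```bash
python3 -m inch '{"travel":[[-0.001,0,0.03],[-0.001,0,0.06],[-0.001,0,0.09],[-0.001,0,0.11],[-0.001,0,0.11],[-0.001,0,0.11]],"spin":[0,0,0,0,0,0]}' 0 25
python3 -m inch '{"travel":[[0,0,0],[0,0,0],[0,0,0],[0,0,0],[0,0,0],[0,0,0],[0,0,0],[0,0,0],[0,0,0],[0,0,0]],"spin":[0,0,0,0,0,0,0,0,0,0]}' 1 25
python3 -m inch '{"travel":[[0,0,-0.015],[0,0,-0.035],[0,0,-0.06],[0,0,-0.09],[0,0,-0.12],[0,-0.015,-0.132],[0.015,-0.045,-0.132],[0.03,-0.08,-0.132],[0.045,-0.1,-0.132],[0.045,-0.1,-0.132]],"spin":[0,0,0,0,0,0,0,0,0,0]}'
python3 -m inch '{"travel":[[0.03,0,0],[0.07,0,0],[0.11,0,0],[0.15,0,0],[0.19,0,0],[0.23,0,0],[0.27,0,0],[0.3,0,0],[0.32,0,0],[0.32,0,0]],"spin":[0,0,0,0,0,0,0,0,0,0]}'
python3 - <<'E'
from pads import *
s=robot.read_state();print(s['tool_pos']);M=R.from_rotvec(s['orientation']).as_matrix();print(M.round(3))
print(M.T@(np.array([.3955,.256,0])-[*s['tool_pos'][:2],0]))
E
```

```text
t: 23.9
tool_pos: [0.5153, -0.2838, 0.0481]
orientation: [-2.219, -2.219, 0.001]
force: [0.1, -0.2, 1.3]
opening: 0.0928
gripper_force: 0.0
t: 24.73
tool_pos: [0.5173, -0.2841, 0.0491]
orientation: [2.22, 2.223, 0.0]
force: [0.8, -0.5, -0.3]
opening: 0.0399
gripper_force: 24.7
t: 25.57
tool_pos: [0.4135, -0.2368, 0.1799]
orientation: [-2.218, -2.22, 0.001]
force: [-0.3, 0.4, -1.5]
opening: 0.0398
gripper_force: 24.6
t: 26.4
tool_pos: [0.4167, 0.0841, 0.1812]
orientation: [-2.215, -2.226, -0.002]
force: [-0.0, -0.4, -0.2]
opening: 0.0399
gripper_force: 24.6
[0.4167 0.0841 0.1812]
[[-0.005  1.     0.   ]
 [ 1.     0.005  0.001]
 [ 0.001  0.    -1.   ]]
[ 0.172  -0.0204  0.0002]
```

```bash
python3 -m inch '{"travel":[[0.03,-0.005,0],[0.07,-0.01,0],[0.11,-0.015,0],[0.15,-0.021,0],[0.172,-0.021,0],[0.172,-0.021,0],[0.172,-0.021,0],[0.172,-0.021,0]],"spin":[0,0,0,0,0,0,0,0]}'
python3 - <<'E'
from pads import *
s=robot.read_state();t=s['tool_pos'];print(t)
p,d=snap('wrist','w7.png');P=cloud('wrist',d)
for a,b in((-.04,-.02),(-.02,0),(.0,.02),(.02,.05)):
  A=P[(np.hypot(P[...,0]-t[0],P[...,1]-t[1])<.035)&(abs(P[...,0]-t[0])<.018)&(P[...,2]>t[2]+a)&(P[...,2]<t[2]+b)]
  if len(A): print(a,b,len(A),A.min(0),A.max(0))
E
```

```text
t: 27.07
tool_pos: [0.3959, 0.2519, 0.1808]
orientation: [2.22, 2.222, -0.002]
force: [0.7, 0.1, -1.1]
opening: 0.0401
gripper_force: 24.6
[0.3959 0.2519 0.1808]
-0.04 -0.02 403 [0.3779 0.2627 0.1409] [0.4136 0.2737 0.1608]
-0.02 0 1262 [0.3779 0.2576 0.1609] [0.4139 0.2739 0.1808]
0.0 0.02 1512 [0.3779 0.2501 0.1809] [0.4139 0.2711 0.2008]
0.02 0.05 4134 [0.3799 0.2452 0.2009] [0.4135 0.2696 0.2231]
```

View pics/w7.png

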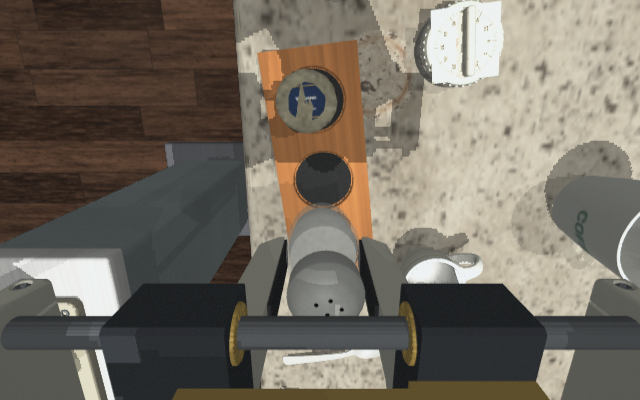

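The salt shaker is held upright, and the middle recess at (323,180) is free ahead of it. Lowering now.

```bash
python3 -m inch '{"travel":[[0.004,0,0.01],[0.004,0,0.035],[0.004,0,0.06],[0.004,0,0.085],[0.004,0,0.105],[0.004,0,0.115],[0.004,0,0.118],[0.004,0,0.12],[0.004,0,0.12],[0.004,0,0.12]],"spin":[0,0,0,0,0,0,0,0,0,0]}'
python3 -m inch '{"travel":[[0,0,0.001],[0,0,0.002],[0,0,0.003],[0,0,0.003]],"spin":[0,0,0,0]}'
```

```text
t: 27.95
tool_pos: [0.3967, 0.2571, 0.0625]
orientation: [2.22, 2.222, 0.003]
force: [0.3, 0.5, -1.6]
opening: 0.0406
gripper_force: 24.6
t: 28.28
tool_pos: [0.3957, 0.2568, 0.0583]
orientation: [2.22, 2.223, 0.0]
force: [0.4, -0.4, -1.2]
opening: 0.0401
gripper_force: 24.6
```

```bash
python3 -m inch '{"travel":[[0,0,0.0005],[0,0,0.0005],[0,0,0.0005],[0,0,0.0005],[0,0,0.0005],[0,0,0.0005],[0,0,-0.03],[0,0,-0.06],[0,0,-0.1],[0,0,-0.12]],"spin":[0,0,0,0,0,0,0,0,0,0]}' 0
python3 -m inch '{"travel":[[-0.03,0,-0.02],[-0.06,0,-0.04],[-0.09,0,-0.055],[-0.115,0,-0.055],[-0.115,0,-0.055],[-0.115,0,-0.055]],"spin":[0,0,0,0,0,0]}'
python3 - <<'E'
from pads import *
s=robot.read_state();print(s['t'],s['tool_pos'])
p,d=snap('wrist');P=cloud('wrist',d)
top(P,.3955,.256,.099,.03);top(P,.4055,.179,.114,.03);top(P,.386,.334,.114,.03)
q,e=snap('scene');a=cv2.resize(q[130:290,200:470],(800,474),interpolation=2);Q=cloud('scene',e);top(Q,.4046,-.301,.095);top(Q,.394,-.214,.026,.022)
cv2.imwrite('pics/f1.png',a[:,:,::-1]);cv2.imwrite('pics/f2.png',p[:,:,::-1])
E
```

```text
t: 29.12
tool_pos: [0.3969, 0.2574, 0.1826]
orientation: [2.219, 2.222, 0.007]
force: [1.0, 0.5, 0.4]
opening: 0.0929
gripper_force: 0.0
t: 29.62
tool_pos: [0.3961, 0.1409, 0.2335]
orientation: [2.223, 2.219, 0.002]
force: [-0.3, 0.9, -0.0]
opening: 0.0932
gripper_force: 0.0
29.6167 [0.3961 0.1409 0.2335]
1221 [0.3957 0.258  0.0948] [0.0318 0.0317 0.0116] 0.095834028223092
1802 [0.404  0.1793 0.1105] [0.0387 0.0395 0.0123] 0.11429149302720062Traceback (most recent call last):
  File "<stdin>", line 4, in <module>
  File "pads.py", line 17, in top
    print(len(A),(A.max(0)+A.min(0))/2,np.ptp(A,axis=0),np.median(A[:,2]))
                  ~~~~~^^^
    return umr_maximum(a, axis, None, out, keepdims, initial, where)
ValueError: zero-size array to reduction operation maximum which has no identity
```

```bash
python3 - <<'E'
from pads import *
p,_=snap('wrist');q,e=snap('scene');Q=cloud('scene',e);top(Q,.4046,-.301,.095);top(Q,.394,-.214,.026,.022);top(Q,.384,.332,.114)
a=cv2.resize(q[130:290,200:470],(600,356),interpolation=2);b=cv2.resize(p[:240,150:550],(400,240))
b=cv2.copyMakeBorder(b,0,0,0,200,0)
cv2.imwrite('pics/f1.png',np.vstack([a,b])[:,:,::-1])
E
```

```text
268 [ 0.4016 -0.3017  0.0921] [0.0558 0.0569 0.0136] 0.09519295871427674
112 [ 0.3942 -0.2164  0.0212] [0.0413 0.0388 0.0095] 0.020825693219482577
68 [0.3806 0.3273 0.1106] [0.0407 0.0399 0.0127] 0.1123100828558968
```

View pics/f1.png

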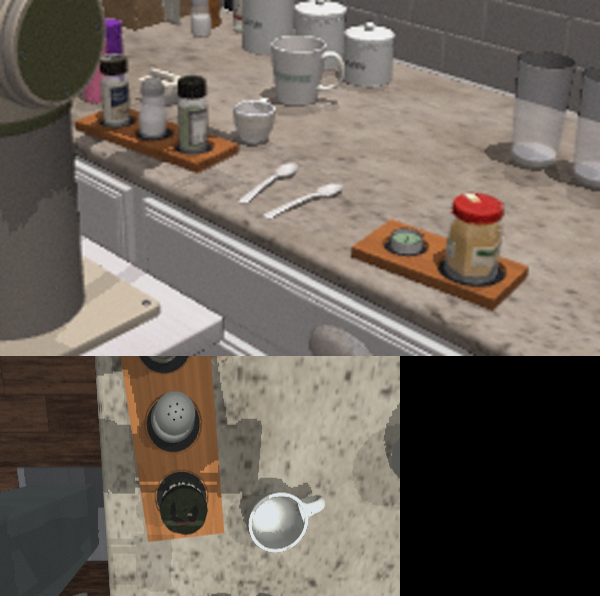

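The picture shows all five standing in their recesses at the seated heights, and the cup and timer are untouched. Handing in.

```bash
python3 -c "
from plant import close_job
print(close_job())"
```

```text
the job is handed in; nothing more can be done
None
```

Both table sets are made up and the job is handed in after about 30 s of robot time: salt shaker between the two spice jars on the long board, honey jar and tealight on the short board. All five looked upright and seated in the last pictures, and the cup and timer were left where they stood.

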